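# Clear the corner stop and square up the plate pile

### The arm

A 7-joint arm with a two-finger parallel gripper is mounted at the origin on a cart in front of the work surface, level with it; the furniture and walls round the work are solid. World frame = base frame: x ahead of the robot, y to its left, z up, the work surface at z = 0. Lengths are in mm, angles in rad, forces in N, time in s.
With the tool pointing down it reaches from about 350 to 900 mm from the base axis. Payload 7.2 kg.
Tool frame: the origin (TCP) lies midway between the tips of the shut fingers; the grasp point (between the pads) lies 19 mm behind it; z points along the fingers, y is the line along which they close (so a half turn about z gives the same grasp; the last joint's range is limited). The gripper opens to 88 mm and grips with 3 to 60 N. Pads are 20 mm wide; open, the fingers measure 115 mm over their backs; the gripper's body (75 mm by 178 mm) begins 61 mm behind the grasp point.
Start: joints at [1.062, 0.411, -0.013, 1.596, 0.006, 1.134, -0.082], TCP at [266.654, -565.266, 198.553] pointing down, gripper open.
Joint ranges: [-2.95, 2.95], [-0.29, 1.99], [-1.47, 1.44], [0.14, 2.54], [-1.03, 4.17], [0.13, 1.85], [-2.86, 2.86]. Speed limits (rad/s): [2.39, 2.39, 3.01, 3.01, 3.14, 3.14, 3.14].

### API

Orientations are given as a unit quaternion [w, x, y, z].
In Python, from cell import r gives the robot as it stands. The module is installed in compiled form; this text tells all that it offers.
- The arm moves only by the shell command python3 -m jog 'ROWS'. ROWS is JSON, a list of rows, each a list of 7 numbers: the turn, a rotation vector about the tool's x, y, z each as a share of 0.5 rad, from -1 to 1, then the shift along the tool's x, y, z each as a share of 120 mm, from -1 to 1, then the opening, from 0 (shut) to 1 (fully open). In form: [[ax, ay, az, x, y, z, claw], ...]. A call has 1 to 20 rows; each row is the pose to reach, as a shift and turn from the pose commanded when the call began, along the tool's axes at that moment; what a row does not reach only later rows make up. A row lasts 1/12 s, in which the tool goes at most 41.7 mm and 7.16 degrees, less where a joint would pass 70% of its speed; a pose out of reach is approached as far as the arm can. A call with a number of a shift or a turn outside -1 to 1 is refused whole. A call with a gripper value outside its range is refused whole. The fingers move at their own pace and stop on an object; the grip force is fixed at half the most. Time passes only in rows, so rows that repeat a pose let the fingers close. It gives the time, the measured TCP pose, the force, the opening and the grip force at its end, in the units of the state.
- r.observe(): the state, without advancing time (a new reading comes with each control period).
- r.get_image(name): name is "scene" or "top" or "wrist"; returns a dict with "pixels" (400x640x3 uint8, red, green, blue), "range_z" (400x640 float32, mm along the optical axis (not along the pixel's ray), 0 where there is no reading), "fx", "fy", "cx", "cy" (pixels), "distortion" ([k1, k2, p1, p2, k3] as OpenCV has them; the pictures are not rectified), "world_from_camera" (4x4, takes a point from camera to world coordinates). Camera axes: x right, y down, z forward; pixel columns grow to the right and rows downward; lengths in mm; the calibration is good to about 2 mm. A picture is of the moment at which its call begins.
- r.sign_off(): hands the job in; it is judged then, once.
Trained networks look in a picture, given as the dict that the camera call returned (one of the last four; its "shot" number tells which), for a name from the list of things; names that differ only in an ending like _2 or _b are one class to them, and where a whole thing is asked for, a point or a joint stands for the part that bears it (a point fixed in the world has none). Each returns a list of dicts, best first, with "score" (0 to 1); they miss things now and then, are a little off and sometimes report something else, mostly with a low value. They report only what shows in the picture. A call takes as long as a camera call. They do not tell look-alikes from the thing itself.
- r.outline_of(picture, thing): "mask" (400x640 bool, what is visible of it) and "bbox" ([centre column, centre row, width, height] in pixels, round what is visible of it).
The state is a dict: "t": time; "joint_positions": joint angles; "qd": joint speeds; "effort": joint torques, N m; "tcp_pos": TCP position; "orientation": TCP orientation; "ft_force": force on the tool from outside, world axes, zero at the start; "wrist_torque": the same for the moment, N m; "finger_gap": finger opening in mm; "finger_force": force on a finger pad.
Only numpy, scipy, OpenCV 4.12 (cv2) and the standard library are available. Lean on these libraries where they do the work, as an engineer would, in place of code of your own. Each camera call takes 0.05 s, during which the arm holds its last target. There are 200 camera calls.

### The job

The two flange plates in the corner-stop jig have to be drilled together as one square pile, but a red sealant bottle was left standing on the lower plate, in the way. Take the bottle off and stand it upright on the bench, clear of the jig; then slide the brass upper plate, without lifting it off the lower one, fully home against both rails of the jig, so that both plates lie flush with the two rails, one exactly above the other. Do not disturb the tin, the tape roll or the screwdriver.

Things in the scene. Friction and masses are not known exactly. Their poses are not given: they have to be found in the camera images.
- jig: Jig fixed to the bench: dark base 160 (x) x 200 (y) x 12 mm, two bright rails 18 mm thick, tops 50 mm above the bench. Far rail: inner face at jig x = +62 mm, y -78 to +68; left rail: inner face at jig y = +82 mm, x -62 to +50; other sides open. Origin: centre of the base's underside. x points away from the robot, y left, turned by the jig's yaw.
- jig_corner (a point): The point where the inner faces of the two rails would meet, at the height of the base's top (12 mm over the bench); axes as the jig. Jig coordinates (62, 82, 12) mm.
- lower_plate: Lower flange plate, grey aluminium, 110 (x) x 150 (y) x 16 mm, 0.6 kg, a hole of 11 mm at each corner and a bore of 46 mm in the middle; it lies loose on the jig's base, already against both rails (within about 1 mm), axes as the jig. Origin: centre of its underside.
- lower_plate_corner (a point): Corner (+55, +75, 0) mm of the lower plate's underside, the one that belongs in the corner of the rails.
- upper_plate: Upper flange plate, brass colour, size, holes and mass as the lower; lies loose and askew on it (underside 28, top 44 mm above the bench): 48 to 56 mm too far right (jig -y), 10 to 22 mm too near (jig -x), turned by up to 0.1 rad. Origin: centre of its underside; x along its 110 mm side, y along its 150 mm side.
- upper_plate_corner (a point): Corner (+55, +75, 0) mm of the upper plate's underside; it has to come to the corner of the rails, straight above the lower plate's.
- sealant: Red sealant bottle with flat sides and a black nozzle, 0.075 kg, standing on the bare left strip of the lower plate between upper plate and left rail. Body 26 (its x) x 46 (its y) x 86 mm high, nozzle 20 mm across up to 118 mm. Origin: centre of its underside; z up the bottle. Its 46 mm side runs roughly along the left rail.
- paste_tin: Bystander: tin of paste with black lid, 70 mm across, 55 mm high; origin at the centre of its underside.
- tape_roll: Bystander: roll of blue tape lying flat, 68 mm across, 19 mm high; origin at the centre of its underside.
- screwdriver: Bystander: yellow screwdriver lying on the bench, 215 mm long along its y, 26 mm thick; origin under its middle, handle towards its +y.
Things that resemble listed ones, but are neither listed nor needed, are in the scene too. There is more than one size of the sealant; the one meant has the size given above.

How it is judged:
By the outcome, as a careful person would: the job done as asked, in the order asked, and still so for the second after the job is handed in, with the robot touching nothing.
It also fails if it takes over 64 s, if anything falls off the work surface, if the arm or the gripper's body presses on something with over 40 N, if the wrist force passes 120 N, or if a joint passes its speed limit or range.

## Working session

There is one attempt and no reset: what is moved stays moved. The work goes in short steps, Python scripts to look and compute and a shell command to move; the robot and the scene stay as the last step left them, time stands still between calls to the robot, and variables do not carry over. Pictures are saved under pics/ and viewed, at most 10 in all, crops included, and the job is handed in when it is done.

```bash
mkdir -p pics; cat > h.py <<'E'
import numpy as np, cv2
from cell import r
def world(im, px=None, mask=None):
    K=np.array([[im['fx'],0,im['cx']],[0,im['fy'],im['cy']],[0,0,1.]]); d=np.array(im['distortion'],float)
    if px is None:
        v,u=np.nonzero(mask & (im['range_z']>0)); px=np.stack([u,v],1)
    px=np.asarray(px); z=im['range_z'][px[:,1].astype(int),px[:,0].astype(int)]
    n=cv2.undistortPoints(px.astype(float).reshape(-1,1,2),K,d).reshape(-1,2)
    P=np.c_[n*z[:,None],z]; T=np.array(im['world_from_camera'])
    return P@T[:3,:3].T+T[:3,3], px
def save(im,name,crop=None,s=1):
    p=im['pixels'][...,::-1]
    if crop: p=p[crop[1]:crop[3],crop[0]:crop[2]]
    cv2.imwrite('pics/'+name,cv2.resize(p,None,fx=s,fy=s,interpolation=cv2.INTER_CUBIC))
E
python3 - <<'E'
from h import *
o=r.observe(); print(o['tcp_pos'],o['orientation'],o['t'],o['ft_force'])
for n in('scene','top'):
    im=r.get_image(n); save(im,n+'1.png')
    for t in('sealant','upper_plate','lower_plate','jig','paste_tin','tape_roll','screwdriver'):
        for q in r.outline_of(im,t)[:4]:
            P,_=world(im,mask=q['mask'])
            if len(P): print(n,t,round(q['score'],2),np.round(q['bbox']),np.round(np.median(P,0)),np.round(np.percentile(P,2,0)),np.round(np.percentile(P,98,0)))
E
```

```text
[ 266.3804681  -564.73264573  197.68731381] [-8.20614379e-04  9.75803353e-01  2.18648305e-01 -2.48583310e-04] 0.0 [-0.6841719  -0.70164712 -0.15587721]
scene sealant 0.83 [358. 210.  17.  30.] [ 436. -113.   40.] [ 425. -124.    5.] [ 453. -107.   75.]
scene sealant 0.62 [248. 231.  26.  54.] [530. 116.  88.] [517.  93.  35.] [554. 123. 141.]
scene upper_plate 0.64 [288. 221.  76.  68.] [534.   5.  44.] [486. -70.  31.] [600.  74.  47.]
scene lower_plate 0.64 [257. 234.  66.  65.] [524.  89.  28.] [490. -13.  14.] [615. 123.  32.]
scene jig 0.92 [267. 238. 113. 104.] [504. 103.  28.] [459. -45.   4.] [631. 154.  54.]
scene paste_tin 0.61 [403. 181.  34.  36.] [ 425. -253.   54.] [ 399. -298.    7.] [ 460. -235.   58.]
scene paste_tin 0.36 [259. 234.  73.  68.] [536.  88.  28.] [490. -15.  13.] [616. 124.  50.]
scene screwdriver 0.8 [392. 164.  68.  47.] [ 412. -320.   16.] [ 389. -342.   -0.] [ 598. -302.   28.]
top sealant 0.6 [239. 197.  14.  17.] [539. 102. 110.] [521.  95.  61.] [558. 115. 146.]
top sealant 0.54 [340. 242.   7.  13.] [ 442. -117.   56.] [ 426. -128.    4.] [ 456.
[... 187 characters left out ...]
.] [602.  75.  48.]
top lower_plate 0.65 [238. 197.  16.  22.] [539. 102. 104.] [519.  95.  28.] [572. 134. 145.]
top lower_plate 0.59 [260. 193.  69.  52.] [560.  86.  29.] [494. -13.  15.] [615. 134.  44.]
top lower_plate 0.37 [404. 246.  30.  30.] [ 432. -266.   55.] [ 401. -298.   13.] [ 462. -236.   58.]
top jig 0.74 [265. 196.  94.  78.] [552.  88.  37.] [464. -38.   9.] [636. 152.  54.]
top paste_tin 0.63 [405. 245.  29.  31.] [ 433. -266.   55.] [ 401. -299.    0.] [ 464. -236.   58.]
top tape_roll 0.8 [382. 170.  22.  24.] [ 613. -222.   19.] [ 583. -251.   14.] [ 644. -191.   23.]
top screwdriver 0.76 [425. 218.  12.  90.] [ 447. -320.   22.] [ 390. -332.   -0.] [ 592. -300.   56.]
```

View pics/scene1.png

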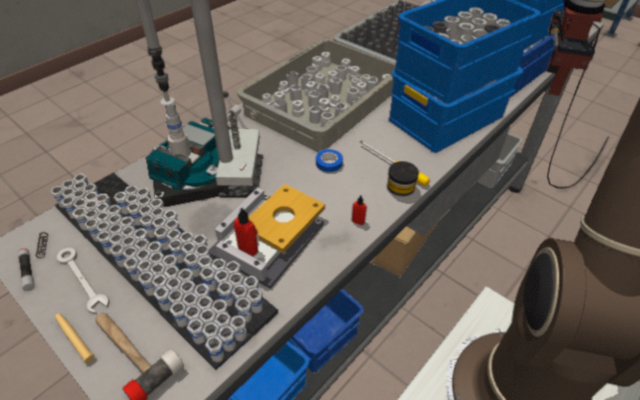

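View pics/top1.png

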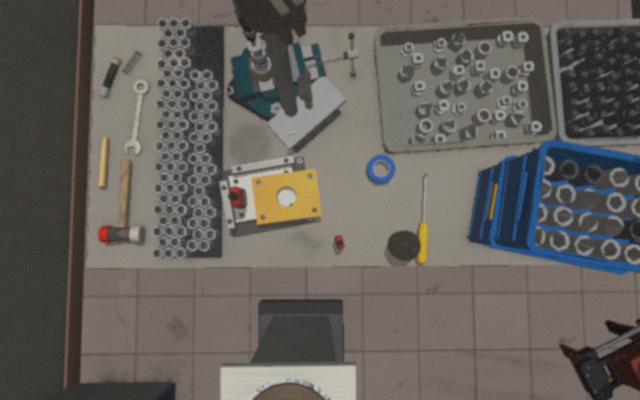

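Candidates for the sealant: the tall red bottle on the jig at scene (248,231)/top (238,197), top at about 146 mm = 28+118; and the small red bottle on the bench at scene (358,210)/top (340,242), only about 80 mm tall. The hammer's red end at scene (145,385) is no bottle. The description picks the one on the jig. I'll check it in a crop, together with the obstacles above.

```bash
python3 - <<'E'
from h import *
im=r.get_image('scene'); save(im,'crop1.png',(190,150,390,290),4)
A=[]
for n in('scene','top'):
    im=r.get_image(n); P,_=world(im,mask=np.ones((400,640),bool)); A.append(P)
P=np.vstack(A)
print('max z grid, rows x from 350, cols y -350..250 step 50')
for x in range(350,900,50):
    print(x,[int(np.percentile(q,97)) if len(q:=P[(P[:,0]>=x)&(P[:,0]<x+50)&(P[:,1]>=y)&(P[:,1]<y+50)&(P[:,2]<900),2])>3 else -1 for y in range(-350,250,50)])
im=r.get_image('scene')
q=[q for q in r.outline_of(im,'sealant') if q['bbox'][0]<300][0]
P,_=world(im,mask=q['mask'])
for lo,hi in((35,110),(118,150)):
    s=P[(P[:,2]>lo)&(P[:,2]<hi)]; print(cv2.minAreaRect(s[:,:2].astype(np.float32)),s.mean(0))
E
```

```text
max z grid, rows x from 350, cols y -350..250 step 50
350 [24, 51, 2, 2, 3, 3, 3, 2, 2, 2, 2, 2]
400 [54, 57, 56, 3, 70, 3, 3, 3, 3, 3, 64, 63]
450 [25, 57, 45, 3, 17, 13, 44, 45, 44, 52, 64, 64]
500 [17, 3, 3, 3, 3, 46, 47, 46, 100, 137, 65, 64]
550 [16, 3, 21, 13, 3, 47, 47, 47, 56, 111, 64, 64]
600 [77, 79, 77, 20, 3, 45, 51, 53, 52, 53, 65, 64]
650 [81, 81, 80, 3, 3, 571, 580, 79, 3, 3, 65, 64]
700 [46, 11, 80, 3, 78, 531, 566, 551, 56, 3, 65, 64]
750 [46, 12, 80, 4, 80, 169, 188, 101, 101, 100, 65, 64]
800 [47, 45, 81, 25, 4, 87, 103, 410, 424, 101, 65, 64]
850 [48, 46, 81, 88, 119, 88, 103, 103, 101, 100, 13, 57]
((549.7048950195312, 88.06130981445312), (43.96669006347656, 83.99066925048828), 27.560211181640625) [529.84625448 114.53694047  75.36426685]
((536.1353759765625, 112.84867095947266), (18.73009490966797, 11.08155345916748), 45.708744049072266) [535.30971828 112.54063846 130.3974661 ]
```

View pics/crop1.png

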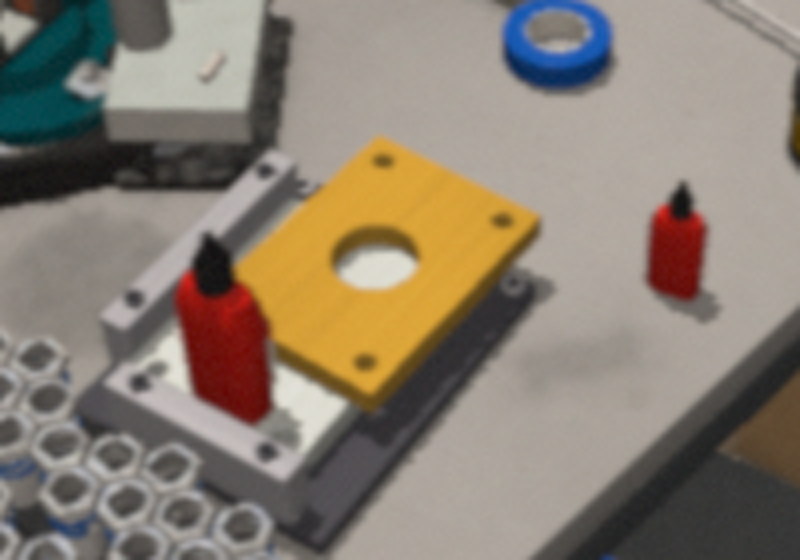

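The crop shows the tall red bottle (crop (225,330)) standing on the bare left strip by the left rail, while the bench bottle (675,250) is clearly shorter, so the jig bottle is the right one. I'll go +y first, staying clear of the bins.

```bash
python3 -m jog '[[0,0,0,0.47,-1,0,1],[0,0,0,0.47,-1,0,1],[0,0,0,0.47,-1,0,1],[0,0,0,0.47,-1,0,1]]'
python3 -m jog '[[0,0,0,0.47,-1,0,1],[0,0,0,0.47,-1,0,1],[0,0,0,0.47,-1,0,1],[0,0,0,0.47,-1,0,1]]'
python3 -m jog '[[0,0,0,1,-1,-0.6,1],[0,0,0.4,1,-1,-0.6,1],[0,0,0.8,1,-1,-0.6,1],[0,0,0.8,1,-1,-0.6,1],[0,0,0.8,1,-1,-0.6,1]]'
```

```text
t: 1.38
tcp_pos: [266.8, -426.5, 198.3]
orientation: [-0.002, 0.975, 0.221, 0.0]
ft_force: [0.2, -0.2, 0.0]
finger_gap: 87.8
finger_force: 0.0
t: 1.72
tcp_pos: [266.0, -294.8, 198.6]
orientation: [-0.001, 0.975, 0.221, -0.0]
ft_force: [-0.4, -0.1, 0.1]
finger_gap: 87.6
finger_force: 0.0
t: 2.13
tcp_pos: [324.4, -139.0, 271.8]
orientation: [0.0, 1.0, 0.018, 0.001]
ft_force: [0.4, 0.4, 0.2]
finger_gap: 87.9
finger_force: 0.0
```

```bash
python3 -m jog '[[0,0,0,0.6,-1,0,1],[0,0,0,0.6,-1,0,1],[0,0,0,0.6,-1,0,1],[0,0,0,0.6,-1,0,1]]'
python3 -m jog '[[0,0,0,0.6,-0.6,0,1],[0,0,0,0.6,-0.6,0,1],[0,0,0,0.6,-0.6,0,1],[0,0,0,0.6,-0.6,0,1]]'
cat >> h.py <<'E'
from scipy.spatial.transform import Rotation as Ro
def share(target,yaw=None):
    "shares (and az) from current TCP to world target; yaw = world angle of tool x"
    o=r.observe(); q=o['orientation']; R=Ro.from_quat([q[1],q[2],q[3],q[0]]).as_matrix()
    d=R.T@(np.array(target)-o['tcp_pos']); c=np.arctan2(R[1,0],R[0,0])
    print('tcp',np.round(o['tcp_pos'],1),'yaw',round(c,3),'shares',np.round(d/120,3),'az',None if yaw is None else round((c-yaw)/.5,3),'F',np.round(o['ft_force'],1))
def rect(P,lo,hi):
    s=P[(P[:,2]>lo)&(P[:,2]<hi)]; return np.round(cv2.minAreaRect(s[:,:2].astype(np.float32))[:3] [0],1),cv2.minAreaRect(s[:,:2].astype(np.float32))[1:],len(s)
E
python3 - <<'E'
from h import *
im=r.get_image('wrist'); save(im,'w1.png')
for t in('sealant','upper_plate','lower_plate','jig'):
    for q in r.outline_of(im,t)[:2]:
        P,_=world(im,mask=q['mask']); print(t,q['score'],np.round(q['bbox']),np.round(np.percentile(P,2,0)),np.round(np.percentile(P,98,0)))
        if t=='sealant': print(rect(P,40,112),rect(P,100,116),rect(P,120,150))
        if t=='upper_plate': print(rect(P,40,49))
share([536,110,150],0)
E
```

```text
t: 2.47
tcp_pos: [393.1, -12.7, 271.5]
orientation: [-0.001, 1.0, 0.023, 0.002]
ft_force: [-0.4, -1.0, 0.1]
finger_gap: 87.9
finger_force: 0.0
t: 2.8
tcp_pos: [462.1, 60.9, 270.6]
orientation: [-0.002, 1.0, 0.023, 0.0]
ft_force: [-1.0, -1.0, -0.1]
finger_gap: 88.1
finger_force: 0.0
sealant 0.81 [466. 188.  32.  33.] [ 427. -126.    3.] [ 455. -109.   77.]
(array([ 439.8, -118.3]), ((31.04060935974121, 17.03890609741211), 6.005026817321777), 456) (array([0., 0.]), ((0.0, 0.0), 0.0), 0) (array([0., 0.]), ((0.0, 0.0), 0.0), 0)
sealant 0.74 [273.  93.  34.  50.] [521.  94.  42.] [562. 120. 145.]
(array([540.3, 113.1]), ((45.15532684326172, 36.69146728515625), 6.051666736602783), 888) (array([541.3, 108.2]), ((43.52997970581055, 24.773653030395508), 5.4086151123046875), 686) (array([541.5, 108.1]), ((19.517000198364258, 19.708709716796875), 50.2257080078125), 430)
upper_plate 0.65 [374.  91. 139. 111.] [491. -72.  28.] [603.  75.  45.]
(array([546.2,   1.1]), ((110.64165496826172, 150.93873596191406), 7.524899005889893), 12020)
lower_plate 0.79 [322.  80. 138. 115.] [495. -15.  25.] [615. 132.  29.]
jig 0.75 [328.  83. 179. 166.] [463. -37.  10.] [636. 151.  53.]
tcp [459.2  56.  270.6] yaw 0.039 shares [ 0.657 -0.425  1.005] az 0.078 F [-0.9  0.1  0.8]
```

View pics/w1.png

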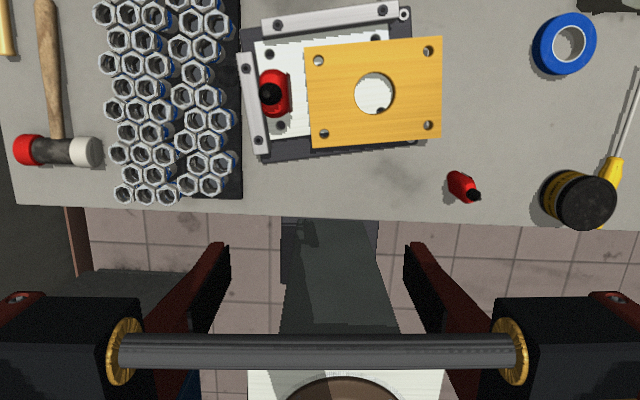

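The wrist picture shows the bottle at (272,92) between the left rail (250,105) and the brass plate (375,92), with the bore at (375,93). The fingers have a free path above the rail.

```bash
python3 - <<'E'
from h import *
im=r.get_image('wrist')
P,px=world(im,mask=np.ones((400,640),bool))
hsv=cv2.cvtColor(im['pixels'],cv2.COLOR_RGB2HSV)[px[:,1],px[:,0]]
m=(P[:,2]>39)&(P[:,2]<48)&(hsv[:,1]>130)&(hsv[:,0]>12)&(hsv[:,0]<32)&(P[:,0]>450)&(P[:,0]<650)&(abs(P[:,1])<120)
print('brass',cv2.minAreaRect(P[m][:,:2].astype(np.float32)))
box=(P[:,0]>440)&(P[:,0]<660)&(P[:,1]>-60)&(P[:,1]<165)
m=box&(P[:,2]>47.5)&(P[:,2]<55)&(hsv[:,1]<60)
S=P[m][:,:2].astype(np.float32)
# split rails by component
import itertools
img=np.zeros((400,640),np.uint8); img[px[m][:,1],px[m][:,0]]=1
n,l,st,c=cv2.connectedComponentsWithStats(img)
for i in range(1,n):
    if st[i,4]>200:
        k=l[px[m][:,1],px[m][:,0]]==i; print('rail',st[i],cv2.minAreaRect(S[k]),np.median(P[m][k],0))
share([541,108,170],0.1); share([541,108,73],.1)
E
```

```text
brass ((546.0980834960938, 1.5058135986328125), (110.43745422363281, 149.94918823242188), 7.3912200927734375)
rail [ 253    0  140   33 2434] ((619.96484375, 55.94671630859375), (18.788387298583984, 145.32965087890625), 9.982748031616211) [619.73273118  56.83494755  49.53909537]
rail [ 229   48   34  105 1608] ((527.763427734375, 137.05435180664062), (111.94570922851562, 18.454378128051758), 9.41187858581543) [529.8896038  137.27142065  49.70270379]
tcp [459.2  56.  270.7] yaw 0.039 shares [ 0.697 -0.407  0.839] az -0.122 F [-1.   1.  -0.6]
tcp [459.2  56.  270.7] yaw 0.039 shares [ 0.697 -0.408  1.647] az -0.122 F [-1.   1.  -0.6]
```

```bash
python3 -m jog '[[0,0,-0.12,0.7,-0.41,0.4,1],[0,0,-0.12,0.7,-0.41,0.8,1],[0,0,-0.12,0.7,-0.41,0.8,1],[0,0,-0.12,0.7,-0.41,0.8,1],[0,0,-0.12,0.7,-0.41,0.8,1],[0,0,-0.12,0.7,-0.41,0.8,1]]'
python3 - <<'E'
from h import *
share([541,108,73],.1)
im=r.get_image('wrist'); save(im,'w2.png')
for q in r.outline_of(im,'sealant')[:2]:
    P,_=world(im,mask=q['mask']); print(q['score'],np.round(q['bbox']),rect(P,100,116),rect(P,120,150))
E
```

```text
t: 3.6
tcp_pos: [540.9, 109.3, 174.3]
orientation: [0.0, 0.999, 0.05, -0.001]
ft_force: [-0.0, 0.6, 0.8]
finger_gap: 87.6
finger_force: 0.0
tcp [540.9 109.3 174.3] yaw 0.101 shares [0.001 0.011 0.844] az 0.001 F [-0.   0.6  0.8]
0.84 [318. 194.  34.  76.] (array([541.5, 108.2]), ((43.51020050048828, 24.350109100341797), 6.529280662536621), 855) (array([541.3, 108. ]), ((19.93777084350586, 19.13212776184082), 5.061141490936279), 685)
0.71 [521. 282.  39.  29.] (array([0., 0.]), ((0.0, 0.0), 0.0), 0) (array([0., 0.]), ((0.0, 0.0), 0.0), 0)
```

```bash
python3 -m jog '[[0,0,0,0,0.01,0.3,1],[0,0,0,0,0.01,0.55,1],[0,0,0,0,0.01,0.75,1],[0,0,0,0,0.01,0.84,1],[0,0,0,0,0.01,0.84,1],[0,0,0,0,0.01,0.84,0],[0,0,0,0,0.01,0.84,0],[0,0,0,0,0.01,0.84,0],[0,0,0,0,0.01,0.84,0],[0,0,0,0,0.01,0.84,0],[0,0,0,0,0.01,0.84,0],[0,0,0,0,0.01,0.84,0],[0,0,0,0,0.01,0.84,0]]'
```

```text
t: 4.78
tcp_pos: [541.7, 108.8, 73.8]
orientation: [0.0, 0.999, 0.05, 0.0]
ft_force: [-0.3, -0.2, 0.0]
finger_gap: 38.3
finger_force: 0.0
```

```bash
python3 -m jog '[[0,0,0,0,0,0,0],[0,0,0,0,0,0,0],[0,0,0,0,0,0,0],[0,0,0,0,0,0,0],[0,0,0,0,0,0,0]]'
```

```text
t: 5.2
tcp_pos: [541.7, 108.7, 73.7]
orientation: [0.0, 0.999, 0.05, -0.0]
ft_force: [-0.0, -0.2, 0.6]
finger_gap: 24.9
finger_force: 30.0
```

```bash
python3 -m jog '[[0,0,0,0,0,-0.2,0],[0,0,0,0,0,-0.4,0],[0,0,0,0,0,-0.65,0],[0,0,0,0,0,-0.85,0],[0,0,0,0,0,-0.85,0]]'
python3 -m jog '[[0,0,0,-0.1,0.2,0,0],[0,0,0,-0.15,0.4,0,0],[0,0,0,-0.2,0.6,0,0],[0,0,0,-0.25,0.8,0,0],[0,0,0,-0.25,1,0,0]]'
python3 -m jog '[[0,0,0,-0.1,0.2,0,0],[0,0,0,-0.15,0.4,0,0],[0,0,0,-0.2,0.6,0,0],[0,0,0,-0.25,0.8,0,0],[0,0,0,-0.25,1,0,0]]'
python3 -m jog '[[0,0,0,0,0.2,0.2,0],[0,0,0,0,0.4,0.4,0],[0,0,0,0,0.45,0.5,0],[0,0,0,0,0.45,0.6,0],[0,0,0,0,0.45,0.6,0],[0,0,0,0,0.45,0.6,0]]'
python3 - <<'E'
from h import *
share([510,-190,46.5])
im=r.get_image('wrist')
for q in r.outline_of(im,'sealant')[:2]:
    P,_=world(im,mask=q['mask']); print(np.round(q['bbox']),np.round(np.percentile(P,2,0)),np.round(np.percentile(P,98,0)))
E
```

```text
t: 5.62
tcp_pos: [544.1, 109.9, 180.5]
orientation: [-0.0, 0.999, 0.05, 0.003]
ft_force: [-0.0, 0.6, -0.1]
finger_gap: 24.6
finger_force: 30.0
t: 6.03
tcp_pos: [522.4, -14.9, 175.0]
orientation: [0.0, 0.999, 0.051, -0.001]
ft_force: [1.0, 0.2, -1.0]
finger_gap: 24.8
finger_force: 30.0
t: 6.45
tcp_pos: [504.6, -137.5, 174.9]
orientation: [0.0, 0.999, 0.05, -0.001]
ft_force: [0.6, 0.5, -1.7]
finger_gap: 24.8
finger_force: 30.0
t: 6.95
tcp_pos: [511.5, -187.8, 103.4]
orientation: [-0.001, 0.999, 0.051, -0.0]
ft_force: [0.1, -0.0, 0.1]
finger_gap: 24.7
finger_force: 30.0
tcp [ 511.5 -187.8  103.4] yaw 0.103 shares [-0.014  0.018  0.474] az None F [ 0.1 -0.   0.1]
[230. 273.  37.  48.] [ 430. -133.    2.] [ 456. -112.   66.]
[317. 255.  50. 147.] [ 508. -200.   65.] [ 534. -175.  175.]
```

```bash
python3 -m jog '[[0,0,0,0,0,0.15,0],[0,0,0,0,0,0.3,0],[0,0,0,0,0,0.4,0],[0,0,0,0,0,0.45,0],[0,0,0,0,0,0.47,0],[0,0,0,0,0,0.47,0]]'
```

```text
t: 7.55
tcp_pos: [511.8, -189.4, 47.5]
orientation: [-0.0, 0.999, 0.051, 0.0]
ft_force: [0.4, 0.4, -0.1]
finger_gap: 24.9
finger_force: 30.0
```

```bash
python3 -m jog '[[0,0,0,0,0,0.01,0],[0,0,0,0,0,0.01,0],[0,0,0,0,0,0.01,0]]'
```

```text
t: 7.8
tcp_pos: [512.0, -189.9, 46.8]
orientation: [0.0, 0.999, 0.05, 0.0]
ft_force: [-0.2, 0.6, 0.2]
finger_gap: 24.7
finger_force: 30.0
```

```bash
python3 -m jog '[[0,0,0,0,0,0.01,0],[0,0,0,0,0,0.01,0],[0,0,0,0,0,0.01,0]]'
```

```text
t: 8.05
tcp_pos: [512.2, -190.0, 45.6]
orientation: [0.0, 0.999, 0.05, 0.001]
ft_force: [-0.7, -0.1, 4.3]
finger_gap: 24.7
finger_force: 30.0
```

```bash
python3 -m jog '[[0,0,0,0,0,0.01,0],[0,0,0,0,0,0.01,0],[0,0,0,0,0,0.01,0]]'
```

```text
t: 8.3
tcp_pos: [512.5, -190.2, 45.5]
orientation: [0.001, 0.999, 0.05, 0.001]
ft_force: [-2.8, 0.1, 15.5]
finger_gap: 24.7
finger_force: 30.0
```

```bash
python3 -m jog '[[0,0,0,0,0,-0.01,0],[0,0,0,0,0,-0.01,0],[0,0,0,0,0,-0.01,0.6],[0,0,0,0,0,-0.01,0.6],[0,0,0,0,0,-0.01,0.6],[0,0,0,0,0,-0.01,0.6],[0,0,0,0,0,-0.01,0.8],[0,0,0,0,0,-0.01,0.8]]'
python3 -m jog '[[0,0,0,0,0,-0.2,0.8],[0,0,0,0,0,-0.5,0.8],[0,0,0,0,0,-0.8,0.8],[0,0,0,0,0,-1,0.8],[0,0,0,0,0,-1,0]]'
python3 - <<'E'
from h import *
im=r.get_image('wrist'); save(im,'w3.png')
for q in r.outline_of(im,'sealant')[:2]:
    P,_=world(im,mask=q['mask']); print(np.round(q['bbox']),np.round(np.percentile(P,2,0)),np.round(np.percentile(P,98,0)),rect(P,75,88),rect(P,95,125))
# target: bore of upper plate, tool along jig
share([546.1,1.5,165],0.15)
E
```

```text
t: 8.97
tcp_pos: [511.5, -189.7, 44.8]
orientation: [-0.0, 0.999, 0.05, -0.0]
ft_force: [0.7, -0.7, 0.2]
finger_gap: 61.5
finger_force: 0.0
t: 9.38
tcp_pos: [514.6, -190.2, 170.2]
orientation: [0.002, 0.999, 0.05, 0.004]
ft_force: [0.2, -0.8, 0.4]
finger_gap: 66.6
finger_force: 0.0
[244. 242.  28.  31.] [ 430. -133.    1.] [ 455. -112.   52.] (array([0., 0.]), ((0.0, 0.0), 0.0), 0) (array([0., 0.]), ((0.0, 0.0), 0.0), 0)
[316. 188.  30.  68.] [ 495. -202.    5.] [ 534. -177.  117.] (array([ 511.9, -190.2]), ((40.176719665527344, 23.364849090576172), 6.42276668548584), 606) (array([ 511.9, -190.6]), ((19.415407180786133, 19.194982528686523), 5.903137683868408), 549)
tcp [ 512.  -190.1  165.7] yaw 0.101 shares [ 0.443 -1.56   0.004] az -0.099 F [ 0.1 -0.4 -1.3]
```

Bottle stands upright at (512,-190), nozzle top 117 mm. On to the bore of the brass plate with closed fingers.

```bash
python3 -m jog '[[0,0,-0.14,0.1,-0.3,0,0],[0,0,-0.14,0.2,-0.6,0,0],[0,0,-0.14,0.3,-0.9,0,0],[0,0,-0.14,0.3,-1,0,0],[0,0,-0.14,0.3,-1,0,0]]'
python3 -m jog '[[0,0,0,0.08,-0.3,0,0],[0,0,0,0.08,-0.55,0,0],[0,0,0,0.08,-0.55,0,0],[0,0,0,0.08,-0.55,0,0],[0,0,0,0.08,-0.55,0,0]]'
python3 - <<'E'
from h import *
im=r.get_image('wrist'); save(im,'w4.png')
P,px=world(im,mask=np.ones((400,640),bool))
hsv=cv2.cvtColor(im['pixels'],cv2.COLOR_RGB2HSV)[px[:,1],px[:,0]]
m=(P[:,2]>39)&(P[:,2]<48)&(hsv[:,1]>130)&(hsv[:,0]>12)&(hsv[:,0]<32)&(P[:,0]>450)&(P[:,0]<650)&(abs(P[:,1])<120)
c=cv2.minAreaRect(P[m][:,:2].astype(np.float32)); print('brass',c)
share([*c[0],34],0.169)
E
```

```text
t: 9.9
tcp_pos: [534.5, -62.1, 163.6]
orientation: [-0.001, 0.996, 0.089, -0.001]
ft_force: [0.9, 0.1, -0.6]
finger_gap: 25.8
finger_force: 0.0
t: 10.32
tcp_pos: [533.1, -2.0, 164.0]
orientation: [0.0, 0.996, 0.085, -0.001]
ft_force: [1.1, -1.1, 0.1]
finger_gap: 0.3
finger_force: 0.0
brass ((545.89306640625, 1.26318359375), (110.89111328125, 150.57879638671875), 7.379680633544922)
tcp [533.3  -2.3 164.1] yaw 0.169 shares [ 0.11  -0.012  1.084] az -0.001 F [-0.6 -0.4 -0.5]
```

View pics/w4.png

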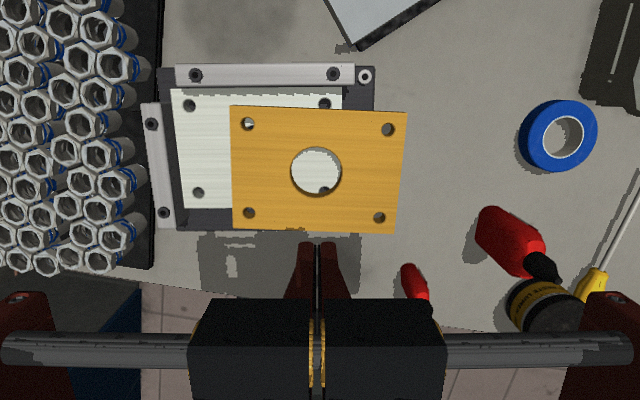

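The picture shows the brass bore at (316,171), free of anything; the rails at (265,75) and (158,160); and the bottle standing on the bench (510,240). Now inserting the closed fingers.

```bash
python3 -m jog '[[0,0,0,0.11,-0.01,0.2,0],[0,0,0,0.11,-0.01,0.5,0],[0,0,0,0.11,-0.01,0.75,0],[0,0,0,0.11,-0.01,0.85,0],[0,0,0,0.11,-0.01,0.9,0],[0,0,0,0.11,-0.01,0.9,0]]'
python3 -m jog '[[0,0,0,0,0,0.08,0],[0,0,0,0,0,0.14,0],[0,0,0,0,0,0.18,0],[0,0,0,0,0,0.18,0],[0,0,0,0,0,0.18,0]]'
python3 -c "
from h import *
share([545.9,1.3,33])"
```

```text
t: 10.87
tcp_pos: [545.9, 2.4, 56.2]
orientation: [-0.0, 0.996, 0.085, -0.001]
ft_force: [-0.6, -0.3, 0.6]
finger_gap: 0.5
finger_force: 0.0
t: 11.28
tcp_pos: [546.4, 3.3, 35.5]
orientation: [0.0, 0.996, 0.085, 0.0]
ft_force: [-0.4, -0.3, 0.5]
finger_gap: 0.3
finger_force: 0.0
tcp [546.4   3.3  35.5] yaw 0.171 shares [-0.007  0.016  0.021] az None F [-0.4 -0.3  0.5]
```

```bash
python3 -m jog '[[0,0,0,0,-0.04,0,0],[0,0,0,0,-0.08,0,0],[0,0,0,0,-0.12,0,0],[0,0,0,0,-0.16,0,0],[0,0,0,0,-0.2,0,0],[0,0,0,0,-0.24,0,0],[0,0,0,0,-0.28,0,0],[0,0,0,0,-0.32,0,0],[0,0,0,0,-0.36,0,0],[0,0,0,0,-0.4,0,0],[0,0,0,0,-0.43,0,0],[0,0,0,0,-0.45,0,0],[0,0,0,0,-0.45,0,0]]'
cat >> h.py <<'E'
def brass():
    for n in('wrist','top'):
        im=r.get_image(n)
        P,px=world(im,mask=np.ones((400,640),bool))
        hsv=cv2.cvtColor(im['pixels'],cv2.COLOR_RGB2HSV)[px[:,1],px[:,0]]
        m=(P[:,2]>39)&(P[:,2]<48)&(hsv[:,1]>130)&(hsv[:,0]>12)&(hsv[:,0]<32)&(P[:,0]>450)&(P[:,0]<650)&(abs(P[:,1])<160)
        c=cv2.minAreaRect(P[m][:,:2].astype(np.float32))
        print(n,m.sum(),np.round(c[0],1),np.round(c[1],1),round(c[2],1),'jig xy',np.round(np.array([[.9857,.1685],[-.1685,.9857]])@(np.array(c[0])-[549.05,48.65]),1),'goal 7,7, 9.7deg')
    return P
E
python3 -c "
from h import *
brass();share([546,1,33])"
```

```text
t: 12.37
tcp_pos: [537.1, 57.2, 35.4]
orientation: [-0.0, 0.996, 0.086, -0.0]
ft_force: [0.4, 0.2, 0.2]
finger_gap: 0.3
finger_force: 0.0
wrist 36672 [546.6   0.8] [109.8 150.7] 7.6 jig xy [-10.5 -46.7] goal 7,7, 9.7deg
top 1265 [548.4 -15.9] [109.  109.4] 7.8 jig xy [-11.5 -63.5] goal 7,7, 9.7deg
tcp [537.2  56.4  35.3] yaw 0.171 shares [-0.006  0.468  0.019] az None F [-1.  -1.   0.1]
```

```bash
python3 -c "
from h import *
im=r.get_image('wrist'); save(im,'w5.png'); im=r.get_image('scene'); save(im,'s5.png',(190,150,390,290),4); P=brass(); share([546,1,33])"
```

```text
wrist 36722 [546.5   0.7] [110.  150.9] 7.5 jig xy [-10.6 -46.8] goal 7,7, 9.7deg
top 1232 [548.9 -16.8] [109.4 107.8] 7.4 jig xy [-11.2 -64.4] goal 7,7, 9.7deg
tcp [537.3  56.2  35.3] yaw 0.17 shares [-0.006  0.465  0.019] az None F [-0.  -0.   0.2]
```

View pics/w5.png

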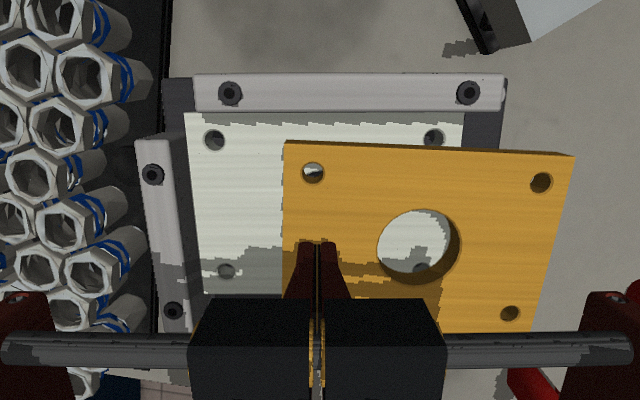

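View pics/s5.png

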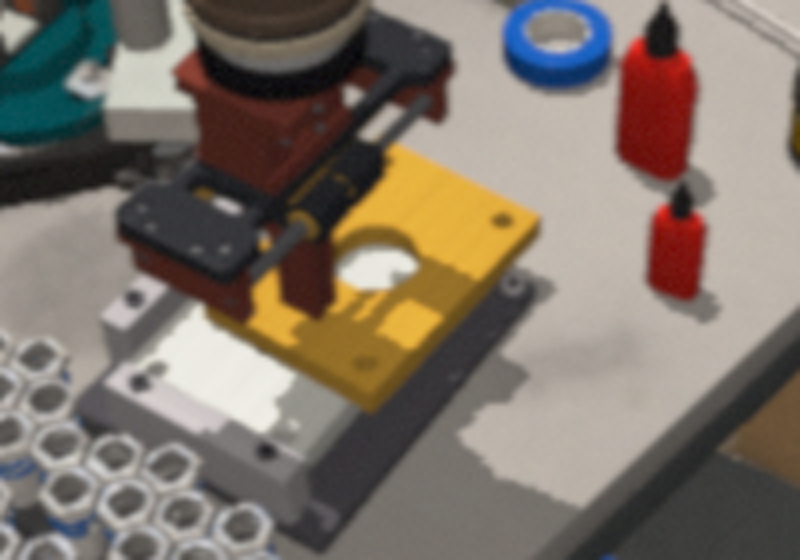

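The wrist view shows the finger tips (316,243) drawn left of the bore (418,245), with the plate unmoved, and there was no contact force. I'll measure the tips' real height from the scene camera.

```bash
python3 -c "
from h import *
im=r.get_image('scene')
for u in(258,262,265,268,271):
    px=[(u,v) for v in range(216,236,1)]
    P,_=world(im,px); print(u,[(v,*np.round(p).astype(int)) for (uu,v),p in zip(px,P)])
w=r.get_image('wrist'); P,_=world(w,[(306,243),(309,250),(316,260),(300,280),(330,243),(325,250),(335,280)]); print(np.round(P))
"
```

```text
258 [(216, np.int64(500), np.int64(106), np.int64(154)), (217, np.int64(579), np.int64(44), np.int64(44)), (218, np.int64(576), np.int64(47), np.int64(45)), (219, np.int64(576), np.int64(47), np.int64(42)), (220, np.int64(570), np.int64(52), np.int64(48)), (221, np.int64(571), np.int64(52), np.int64(44)), (222, np.int64(567), np.int64(55), np.int64(46)), (223, np.int64(565), np.int64(57), np.int64(45)), (224, np.int64(564), np.int64(58), np.int64(44)), (225, np.int64(561), np.int64(61), np.int64(46)), (226, np.int64(559), np.int64(63), np.int64(46)), (227, np.int64(560), np.int64(63), np.int64(42)), (228, np.int64(555), np.int64(67), np.int64(46)), (229, np.int64(555), np.int64(67), np.int64(44)), (230, np.int64(552), np.int64(69), np.int64(44)), (231, np.int64(551), np.int64(71), np.int64(44)), (232, np.int64(548), np.int64(73), np.int64(45)), (233, np.int64(546), np.int64(75), np.int64(44)), (234, np.int64(545), np.int64(76), np.int64(44)), (235, np.int64(545), np.int64(77), np.int64(41))]
262 [(216, np.int64(534), np.int64(70), np.int64(100)), (217, np.int64(537), np.int64(67), np
[... 3356 characters left out ...]
t64(54), np.int64(68)), (225, np.int64(529), np.int64(54), np.int64(65)), (226, np.int64(527), np.int64(55), np.int64(64)), (227, np.int64(539), np.int64(46), np.int64(44)), (228, np.int64(536), np.int64(48), np.int64(45)), (229, np.int64(534), np.int64(50), np.int64(46)), (230, np.int64(532), np.int64(52), np.int64(46)), (231, np.int64(530), np.int64(53), np.int64(45)), (232, np.int64(528), np.int64(56), np.int64(46)), (233, np.int64(527), np.int64(57), np.int64(45)), (234, np.int64(525), np.int64(59), np.int64(45)), (235, np.int64(523), np.int64(61), np.int64(44))]
[[547.  63.  61.]
 [548.  62.  69.]
 [545.  58.  72.]
 [547.  64.  96.]
 [549.  51.  61.]
 [549.  54.  69.]
 [550.  51.  98.]]
```

The tips truly end at about z=62, some 26 mm above the reported TCP, so the fingers passed over the plate untouched. I'll return over the bore and descend further, watching the force.

```bash
python3 -m jog '[[0,0,0,0,0.2,0,0],[0,0,0,0,0.4,0,0],[0,0,0,0,0.46,0,0],[0,0,0,0,0.46,0,0],[0,0,0,0,0.46,0,0]]'
python3 -m jog '[[0,0,0,0,0,0.05,0],[0,0,0,0,0,0.1,0],[0,0,0,0,0,0.15,0],[0,0,0,0,0,0.15,0],[0,0,0,0,0,0.15,0]]'
python3 -c "
from h import *
share([546.5,0.8,7])
w=r.get_image('wrist'); P,_=world(w,[(306,243),(309,250),(330,243),(325,250)]); print(np.round(P))
im=r.get_image('scene')
for u in range(270,296,5):
    px=[(u,v) for v in range(204,232,2)]
    P,_=world(im,px); print(u,[tuple(np.round(p).astype(int).tolist()) for p in P])
"
```

```text
t: 13.18
tcp_pos: [546.5, 2.5, 35.3]
orientation: [-0.0, 0.996, 0.085, 0.0]
ft_force: [-0.2, 0.1, 0.3]
finger_gap: 0.3
finger_force: 0.0
t: 13.6
tcp_pos: [546.6, 3.5, 20.1]
orientation: [0.001, 0.996, 0.086, 0.0]
ft_force: [-11.8, -1.8, 36.7]
finger_gap: 0.3
finger_force: 18.7
tcp [546.6   3.5  20.1] yaw 0.173 shares [-0.005  0.022  0.109] az None F [-11.8  -1.8  36.7]
[[556.  10.  45.]
 [557.   9.  54.]
 [559.  -1.  46.]
 [558.   1.  54.]]
270 [(503, 72, 157), (502, 74, 154), (501, 75, 149), (502, 75, 144), (502, 75, 139), (502, 76, 134), (502, 76, 128), (559, 29, 43), (553, 35, 46), (549, 39, 46), (546, 42, 45), (541, 46, 45), (537, 50, 45), (534, 53, 45)]
275 [(510, 55, 138), (554, 17, 73), (555, 17, 67), (557, 15, 58), (558, 15, 51), (570, 5, 28), (565, 10, 30), (562, 13, 28), (546, 27, 44), (543, 30, 43), (538, 35, 45), (534, 39, 46), (531, 42, 44), (526, 46, 45)]
280 [(539, 16, 89), (540, 16, 82), (541, 15, 75), (542, 15, 68), (544, 13, 59), (543, 15, 55), (544, 14, 48), (553, 6, 29), (549, 10, 29), (534, 24, 45), (531, 27, 44), (525, 33, 47), (524, 34, 43), (518, 40, 46)]
285 [(535, 6, 84), (536, 6, 77), (536, 6, 72), (535, 7, 67), (536, 7, 61), (534, 9, 57), (535, 9, 51), (546, -1, 28), (541, 3, 29), (526, 17, 46), (523, 21, 45), (518, 26, 46), (514, 29, 46), (511, 33, 46)]
290 [(558, -29, 42), (552, -23, 44), (549, -20, 42), (548, -20, 37), (549, -19, 31), (547, -18, 27), (542, -13, 29), (539, -9, 27), (524, 5, 44), (519, 10, 45), (516, 13, 44), (511, 18, 45), (508, 22, 45), (504, 26, 45)]
295 [(547, -34, 46), (542, -29, 47), (539, -26, 45), (536, -22, 44), (531, -17, 45), (527, -13, 46), (524, -10, 44), (520, -5, 44), (516, -1, 44), (512, 3, 45), (507, 8, 46), (504, 11, 45), (501, 14, 44), (497, 18, 44)]
```

Contact came at tip height of about 46 mm, on or near the bore's rim. One retry, shifted a few mm towards -x and -y; I'll also check the drill column clearance in case I have to push at the edges.

```bash
python3 -m jog '[[0,0,0,0,0,-0.08,0],[0,0,0,-0.04,0.02,-0.08,0],[0,0,0,-0.04,0.02,-0.08,0],[0,0,0,-0.04,0.02,-0.03,0],[0,0,0,-0.04,0.02,-0.01,0],[0,0,0,-0.04,0.02,0,0],[0,0,0,-0.04,0.02,0,0]]'
python3 -c "
from h import *
share([546.5,0.8,7]); print(r.observe()['joint_positions'])
A=[]
for n in ('scene','top'):
    P,_=world(r.get_image(n),mask=np.ones((400,640),bool)); A.append(P)
P=np.vstack(A); 
for y in range(-160,60,20):
    m=(P[:,1]>=y)&(P[:,1]<y+20)&(P[:,0]>610)&(P[:,0]<800)&(P[:,2]>75)&(P[:,2]<600)
    s=P[m]; print(y, np.round(np.sort(s[:,0])[:6]), np.round(s[np.argsort(s[:,0])[:6],2]))
"
```

```text
t: 14.28
tcp_pos: [542.4, -1.1, 20.0]
orientation: [0.001, 0.996, 0.085, 0.0]
ft_force: [-14.4, -2.7, 44.9]
finger_gap: 0.4
finger_force: 22.7
tcp [542.4  -1.1  20. ] yaw 0.171 shares [ 0.036 -0.01   0.109] az None F [-14.4  -2.7  44.9]
[ 0.34974424  0.5673875  -0.57667385  1.93085703  0.43872322  0.7695261
 -1.87688557]
-160 [] []
-140 [753. 756. 757. 758. 759. 759.] [78. 78. 78. 77. 76. 79.]
-120 [737. 737. 738. 738. 739. 739.] [75. 77. 77. 78. 79. 79.]
-100 [718. 718. 720. 720. 721. 722.] [80. 79. 81. 79. 78. 80.]
-80 [698. 698. 700. 701. 702. 702.] [77. 80. 79. 78. 79. 80.]
-60 [682. 682. 683. 684. 684. 684.] [77. 76. 78. 78. 78. 79.]
-40 [666. 666. 666. 668. 668. 668.] [78. 80. 79. 76. 79. 78.]
-20 [651. 652. 653. 653. 653. 653.] [77. 77. 76. 79. 80. 77.]
0 [657. 660. 663. 663. 663. 664.] [81. 79. 75. 81. 78. 78.]
20 [679. 680. 682. 684. 684. 684.] [77. 78. 78. 79. 77. 77.]
40 [703. 705. 706. 706. 707. 707.] [78. 79. 79. 76. 78. 78.]
```

```bash
python3 -m jog '[[0,0,0,0,0,-0.045,0],[0,0,0,0,0,-0.045,0],[0,0,0,0,-0.04,-0.045,0],[0,0,0,0,-0.08,-0.045,0],[0,0,0,0,-0.12,-0.045,0],[0,0,0,0,-0.15,-0.045,0],[0,0,0,0,-0.15,-0.045,0]]'
python3 -c "
from h import *
brass(); share([546.5,0.8,7])"
```

```text
t: 14.97
tcp_pos: [538.7, 18.2, 22.3]
orientation: [-0.0, 0.996, 0.086, -0.0]
ft_force: [-0.3, 0.8, 0.2]
finger_gap: 0.4
finger_force: 0.0
wrist 40630 [548.7   1.2] [105.4 150.6] 7.5 jig xy [ -8.4 -46.7] goal 7,7, 9.7deg
top 216 [553.  -47.5] [108.7  44.9] 8.3 jig xy [-12.3 -95.4] goal 7,7, 9.7deg
tcp [539.1  17.1  22.5] yaw 0.172 shares [0.038 0.144 0.129] az None F [ 0.4 -0.  -0.9]
```

The plate is solid to the fingers at the bore, so I'll push at the edges. I'll rotate the tool by a quarter turn so that two spread fingers bear on the right edge and keep the plate square.

```bash
python3 -m jog '[[0,0,0,0,0,-0.3,0],[0,0,0,0,0,-0.6,0],[0,0,-0.3,-0.08,0.2,-0.7,0],[0,0,-0.6,-0.08,0.5,-0.7,0.3],[0,0,-0.8,-0.08,0.8,-0.7,0.6],[0,0,-1,-0.08,0.95,-0.7,0.68],[0,0,-1,-0.08,0.95,-0.7,0.68]]'
python3 -m jog '[[0,0,-0.25,0,0,0,0.68],[0,0,-0.5,0,0,0,0.68],[0,0,-0.75,0,0,0,0.68],[0,0,-1,0,0,0,0.68],[0,0,-1,0,0,0,0.68]]'
python3 -m jog '[[0,0,-0.25,0,0,0,0.68],[0,0,-0.5,0,0,0,0.68],[0,0,-0.75,0,0,0,0.68],[0,0,-1,0,0,0,0.68],[0,0,-1,0,0,0,0.68]]'
python3 -c "
from h import *
print(np.round(r.observe()['joint_positions'],2)); brass(); share([549,-97,8],1.74)"
```

```text
t: 15.65
tcp_pos: [549.2, -103.7, 106.2]
orientation: [0.001, 0.944, 0.329, -0.001]
ft_force: [-0.8, -0.3, -0.1]
finger_gap: 23.3
finger_force: 0.0
t: 16.07
tcp_pos: [548.9, -96.7, 106.5]
orientation: [-0.0, 0.832, 0.554, 0.0]
ft_force: [0.3, -0.5, 0.0]
finger_gap: 57.0
finger_force: 0.0
t: 16.48
tcp_pos: [548.9, -96.9, 106.5]
orientation: [-0.0, 0.671, 0.742, 0.0]
ft_force: [0.3, 0.4, 0.1]
finger_gap: 59.6
finger_force: 0.0
[ 0.79  0.59 -0.97  1.82  0.56  1.04 -0.3 ]
wrist 24874 [548.5 -15.1] [111.1 117.4] 7.3 jig xy [-11.3 -62.8] goal 7,7, 9.7deg
top 1868 [545.2   8. ] [108.5 136.8] 7.4 jig xy [-10.7 -39.4] goal 7,7, 9.7deg
tcp [549.  -96.9 106.6] yaw 1.664 shares [-0.001  0.     0.822] az -0.153 F [0.5 0.2 0.9]
```

```bash
python3 -m jog '[[0,0,-0.15,0,0,0.2,0.68],[0,0,-0.15,0,0,0.5,0.68],[0,0,-0.15,0,0,0.7,0.68],[0,0,-0.15,0,0,0.82,0.68],[0,0,-0.15,0,0,0.87,0.68],[0,0,-0.15,0,0,0.87,0.68],[0,0,-0.15,0,0,0.87,0.68]]'
python3 -m jog '[[0,0,0,0.06,0,0,0.68],[0,0,0,0.1,0,0,0.68],[0,0,0,0.13,0,0,0.68],[0,0,0,0.16,0,0,0.68],[0,0,0,0.19,0,0,0.68],[0,0,0,0.22,0,0,0.68],[0,0,0,0.22,0,0,0.68]]'
python3 -c "
from h import *
brass(); share([549,-97,2],1.74)"
```

```text
t: 17.17
tcp_pos: [549.9, -96.9, 3.3]
orientation: [0.0, 0.643, 0.766, 0.0]
ft_force: [-0.0, -0.3, 0.6]
finger_gap: 59.6
finger_force: 0.0
t: 17.75
tcp_pos: [545.8, -72.0, 3.7]
orientation: [0.002, 0.643, 0.766, 0.0]
ft_force: [1.2, -3.5, 3.0]
finger_gap: 59.9
finger_force: 1.9
wrist 57381 [546.2 -16.9] [110.9 123.6] 10.0 jig xy [-13.8 -64.1] goal 7,7, 9.7deg
top 1428 [537.2  30.1] [107.1 121.9] 10.0 jig xy [-14.8 -16.3] goal 7,7, 9.7deg
tcp [545.6 -71.9   3.4] yaw 1.745 shares [-0.211 -0.009  0.012] az 0.01 F [ 1.4 -4.9  3.3]
```

The plate squares up to 10° and moves. I'll push on to the left rail.

```bash
python3 -m jog '[[0,0,0,0.04,0,0,0.68],[0,0,0,0.08,0,0,0.68],[0,0,0,0.12,0,0,0.68],[0,0,0,0.16,0,0,0.68],[0,0,0,0.2,0,0,0.68],[0,0,0,0.24,0,0,0.68],[0,0,0,0.27,0,0,0.68],[0,0,0,0.28,0,0,0.68],[0,0,0,0.28,0,0,0.68]]'
python3 -m jog '[[0,0,0,0.01,0,0,0.68],[0,0,0,0.02,0,0,0.68],[0,0,0,0.02,0,0,0.68],[0,0,0,0.02,0,0,0.68]]'
python3 -c "
from h import *
brass(); share([549,-97,2],1.74)"
```

```text
t: 18.6
tcp_pos: [539.4, -39.1, 3.1]
orientation: [0.001, 0.643, 0.766, -0.0]
ft_force: [0.9, -5.7, 4.0]
finger_gap: 59.8
finger_force: 2.8
t: 18.93
tcp_pos: [539.0, -37.3, 3.1]
orientation: [0.001, 0.643, 0.766, -0.0]
ft_force: [1.1, -6.3, 5.9]
finger_gap: 59.8
finger_force: 3.3
wrist 57723 [539.6  17.8] [111.4 122.8] 10.2 jig xy [-14.5 -28.8] goal 7,7, 9.7deg
top 1237 [530.1  74.1] [109.2 103.5] 9.8 jig xy [-14.4  28.3] goal 7,7, 9.7deg
tcp [539.  -37.3   3.1] yaw 1.744 shares [-0.504 -0.004  0.01 ] az 0.009 F [ 1.1 -5.7  5.5]
```

```bash
python3 -m jog '[[0,0,0,0.01,0,0,0.68],[0,0,0,0.01,0,0,0.68],[0,0,0,0.02,0,0,0.68],[0,0,0,0.02,0,0,0.68]]'
python3 -m jog '[[0,0,0,0.01,0,0,0.68],[0,0,0,0.01,0,0,0.68],[0,0,0,0.01,0,0,0.68]]'
```

```text
t: 19.37
tcp_pos: [538.6, -35.0, 3.0]
orientation: [0.001, 0.643, 0.766, -0.0]
ft_force: [0.8, -6.1, 6.0]
finger_gap: 59.7
finger_force: 3.4
t: 19.62
tcp_pos: [538.5, -34.6, 3.0]
orientation: [0.001, 0.643, 0.766, -0.001]
ft_force: [1.7, -8.3, 4.5]
finger_gap: 60.0
finger_force: 4.3
```

```bash
python3 -m jog '[[0,0,0,0.01,0,0,0.68],[0,0,0,0.01,0,0,0.68],[0,0,0,0.01,0,0,0.68]]'
python3 -m jog '[[0,0,0,0.01,0,0,0.68],[0,0,0,0.01,0,0,0.68],[0,0,0,0.01,0,0,0.68]]'
```

```text
t: 19.87
tcp_pos: [538.4, -34.4, 3.0]
orientation: [0.002, 0.644, 0.765, -0.001]
ft_force: [1.7, -9.9, 5.4]
finger_gap: 59.8
finger_force: 5.5
t: 20.12
tcp_pos: [538.4, -34.4, 3.0]
orientation: [0.002, 0.644, 0.765, -0.002]
ft_force: [2.1, -13.6, 5.2]
finger_gap: 59.8
finger_force: 7.0
```

Force rises without motion, so the plate is home on the left rail. Now the near edge, with shut fingers, keeping this tool orientation.

```bash
python3 -m jog '[[0,0,0,-0.05,0,0,0.68],[0,0,0,-0.13,0,0,0.68],[0,0,0,-0.13,0,-0.25,0.4],[0,0,0,-0.13,0,-0.5,0],[0,0,0,0.1,-0.2,-0.6,0],[0,0,0,0.3,-0.4,-0.6,0],[0,0,0,0.5,-0.6,-0.6,0],[0,0,0,0.68,-0.68,-0.6,0],[0,0,0,0.68,-0.68,-0.6,0],[0,0,0,0.68,-0.68,-0.6,0]]'
python3 -c "
from h import *
brass(); share([459.5,38.4,3],1.74)"
```

```text
t: 20.95
tcp_pos: [441.9, 37.1, 74.5]
orientation: [-0.0, 0.641, 0.767, -0.0]
ft_force: [0.6, 0.6, -0.6]
finger_gap: 10.0
finger_force: 0.0
wrist 29889 [533.8  52.2] [111.7 150.3] 9.6 jig xy [-14.4   6.1] goal 7,7, 9.7deg
top 1636 [533.5  53.3] [109.4 148.1] 10.1 jig xy [-14.5   7.2] goal 7,7, 9.7deg
tcp [443.1  35.9  74.3] yaw 1.746 shares [-0.003  0.138  0.595] az 0.011 F [0.3 0.3 0.1]
```

```bash
python3 -m jog '[[0,0,0,0,0.02,0.2,0],[0,0,0,0,0.02,0.4,0],[0,0,0,0,0.02,0.55,0],[0,0,0,0,0.02,0.595,0],[0,0,0,0,0.02,0.595,0],[0,0,0,0,0.02,0.595,0]]'
python3 -m jog '[[0,0,0,0,0.06,0,0],[0,0,0,0,0.12,0,0],[0,0,0,0,0.16,0,0],[0,0,0,0,0.2,0,0],[0,0,0,0,0.23,0,0],[0,0,0,0,0.26,0,0],[0,0,0,0,0.29,0,0],[0,0,0,0,0.31,0,0],[0,0,0,0,0.31,0,0]]'
python3 -c "
from h import *
brass(); share([459.5,38.4,3],1.74)"
```

```text
t: 21.55
tcp_pos: [445.4, 36.7, 3.1]
orientation: [-0.0, 0.643, 0.766, 0.0]
ft_force: [-0.3, -0.4, 0.4]
finger_gap: 0.6
finger_force: 0.0
t: 22.3
tcp_pos: [480.6, 42.8, 2.7]
orientation: [-0.001, 0.643, 0.766, -0.001]
ft_force: [-3.5, -1.6, 2.4]
finger_gap: 0.4
finger_force: 2.2
wrist 46821 [538.5  54.1] [121.8 149.1] 9.5 jig xy [-9.5  7.1] goal 7,7, 9.7deg
top 1026 [542.7  55.3] [106.7 148.9] 9.7 jig xy [-5.1  7.6] goal 7,7, 9.7deg
tcp [480.6  42.8   2.7] yaw 1.746 shares [-0.006 -0.18  -0.002] az 0.012 F [-4.6 -1.1  2.2]
```

```bash
python3 -m jog '[[0,0,0,0,0.02,0,0],[0,0,0,0,0.04,0,0],[0,0,0,0,0.06,0,0],[0,0,0,0,0.07,0,0],[0,0,0,0,0.07,0,0]]'
python3 -m jog '[[0,0,0,0,0.01,0,0],[0,0,0,0,0.02,0,0],[0,0,0,0,0.02,0,0]]'
python3 -m jog '[[0,0,0,0,0.01,0,0],[0,0,0,0,0.01,0,0],[0,0,0,0,0.01,0,0]]'
```

```text
t: 22.82
tcp_pos: [490.3, 44.6, 2.8]
orientation: [0.0, 0.643, 0.766, 0.0]
ft_force: [-0.9, -0.2, -2.3]
finger_gap: 0.3
finger_force: 0.8
t: 23.07
tcp_pos: [492.4, 45.0, 2.9]
orientation: [0.0, 0.643, 0.766, 0.0]
ft_force: [-2.6, -1.1, -2.4]
finger_gap: 0.1
finger_force: 1.4
t: 23.32
tcp_pos: [492.4, 44.9, 2.9]
orientation: [-0.0, 0.643, 0.766, -0.001]
ft_force: [-5.7, -0.9, 3.7]
finger_gap: 0.5
finger_force: 3.6
```

```bash
python3 -m jog '[[0,0,0,0,0.01,0,0],[0,0,0,0,0.01,0,0],[0,0,0,0,0.01,0,0]]'
python3 -m jog '[[0,0,0,0,0.01,0,0],[0,0,0,0,0.01,0,0],[0,0,0,0,0.01,0,0]]'
python3 -m jog '[[0,0,0,0,0.01,0,0],[0,0,0,0,0.01,0,0],[0,0,0,0,0.01,0,0]]'
python3 -c "
from h import *
brass()"
```

```text
t: 23.57
tcp_pos: [492.3, 44.9, 2.8]
orientation: [-0.001, 0.643, 0.766, -0.002]
ft_force: [-10.7, -2.0, 8.4]
finger_gap: 0.2
finger_force: 5.8
t: 23.82
tcp_pos: [492.3, 44.8, 2.7]
orientation: [-0.001, 0.643, 0.766, -0.003]
ft_force: [-15.9, -2.9, 12.3]
finger_gap: 0.6
finger_force: 7.9
t: 24.07
tcp_pos: [492.3, 44.9, 2.6]
orientation: [-0.002, 0.642, 0.766, -0.004]
ft_force: [-19.3, -3.3, 16.6]
finger_gap: 0.3
finger_force: 9.9
wrist 47072 [550.4  56.9] [122.2 148.9] 9.1 jig xy [2.7 7.9] goal 7,7, 9.7deg
top 983 [559.1  34.2] [108.3 100.7] 9.6 jig xy [  7.5 -15.9] goal 7,7, 9.7deg
```

Home on the far rail too. I'll back off, rise and check both corners.

```bash
python3 -m jog '[[0,0,0,0,-0.1,0,0],[0,0,0,0,-0.25,0,0],[0,0,0,0,-0.3,-0.3,0],[0,0,0,0,-0.3,-0.6,0],[0,0,0,0,-0.3,-1,0.3],[0,0,0,0,-0.3,-1,0.68],[0,0,0,0,-0.3,-1,0.68]]'
python3 - <<'E'
from h import *
brass(); im=r.get_image('wrist'); save(im,'w6.png'); share([540,-50,100],1.74)
P,px=world(im,mask=np.ones((400,640),bool))
hsv=cv2.cvtColor(im['pixels'],cv2.COLOR_RGB2HSV)[px[:,1],px[:,0]]
J=(P[:,:2]-[549.05,48.65])@np.array([[.9857,.1685],[-.1685,.9857]]).T
box=(abs(J[:,0])<85)&(abs(J[:,1])<105)
b=box&(hsv[:,1]>110)&(hsv[:,0]>10)&(hsv[:,0]<35)&(abs(P[:,2]-44)<4)
g=box&(hsv[:,1]<70)&(abs(P[:,2]-50)<3.5)
for lo in range(-45,60,15):
    m=b&(abs(J[:,0]-lo)<4); k=g&(abs(J[:,0]-lo)<4)&(J[:,1]>70); print('x',lo,'brass y',np.round(np.percentile(J[m,1],[.5,99.5]),1),'rail inner',np.round(np.percentile(J[k,1],[1]) if k.sum() else 0,1))
for lo in range(-60,80,20):
    m=b&(abs(J[:,1]-lo)<4); k=g&(abs(J[:,1]-lo)<4)&(J[:,0]>52); print('y',lo,'brass x',np.round(np.percentile(J[m,0],[.5,99.5]),1),'rail inner',np.round(np.percentile(J[k,0],[1]) if k.sum() else 0,1))
E
```

```text
t: 24.75
tcp_pos: [464.7, 40.0, 126.0]
orientation: [0.003, 0.643, 0.766, 0.002]
ft_force: [-0.1, 0.5, -0.4]
finger_gap: 17.2
finger_force: 0.0
wrist 21824 [555.   56.2] [110.4 150. ] 9.9 jig xy [7.1 6.5] goal 7,7, 9.7deg
top 1520 [555.   58.2] [108.4 149.2] 9.3 jig xy [7.5 8.4] goal 7,7, 9.7deg
tcp [461.4  39.1 122.1] yaw 1.745 shares [-0.845  0.516  0.184] az 0.011 F [ 0.  -0.9 -0.7]
x -45 brass y [-54.1  80.8] rail inner [81.6]
x -30 brass y [-67.5  80.9] rail inner [81.7]
x -15 brass y [-67.3  81. ] rail inner [81.9]
x 0 brass y [-67.6  81.2] rail inner [82.]
x 15 brass y [-67.4  81. ] rail inner [82.2]
x 30 brass y [-67.4  80.9] rail inner [82.5]
x 45 brass y [-67.7  81.2] rail inner [82.7]
y -60 brass x [-40.7  61.9] rail inner [62.2]
y -40 brass x [-47.4  61.7] rail inner [62.2]
y -20 brass x [-47.5  61.8] rail inner [61.9]
y 0 brass x [-47.6  61.6] rail inner [61.8]
y 20 brass x [-47.8  61.8] rail inner [62.]
y 40 brass x [-47.7  61.6] rail inner [62.1]
y 60 brass x [-47.8  61.4] rail inner [61.5]
```

View pics/w6.png

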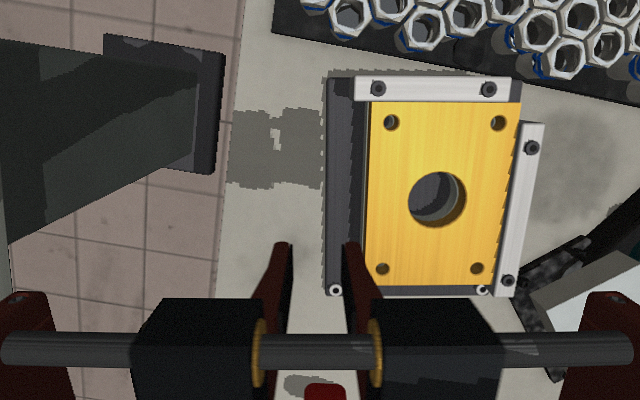

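The picture shows the brass plate along both rails (435,90) and (525,200), bore over bore (437,198). The left-rail gap reads about 1 mm, so one more press on the right edge to be sure.

```bash
python3 -m jog '[[0,0,0,-0.2,0.1,0,0.68],[0,0,0,-0.5,0.3,0,0.68],[0,0,0,-0.8,0.5,0,0.68],[0,0,0,-0.86,0.58,0,0.68],[0,0,0,-0.86,0.58,0.2,0.68],[0,0,0,-0.86,0.58,0.5,0.68],[0,0,0,-0.86,0.58,0.75,0.68],[0,0,0,-0.86,0.58,0.9,0.68],[0,0,0,-0.86,0.58,0.98,0.68],[0,0,0,-0.86,0.58,0.98,0.68],[0,0,0,-0.86,0.58,0.98,0.68]]'
python3 -m jog '[[0,0,0,0.04,0,0,0.68],[0,0,0,0.08,0,0,0.68],[0,0,0,0.1,0,0,0.68],[0,0,0,0.12,0,0,0.68],[0,0,0,0.12,0,0,0.68]]'
```

```text
t: 25.82
tcp_pos: [547.8, -49.3, 4.8]
orientation: [-0.001, 0.642, 0.766, -0.0]
ft_force: [0.3, -0.3, -0.4]
finger_gap: 59.8
finger_force: 0.0
t: 26.23
tcp_pos: [545.8, -35.0, 6.0]
orientation: [0.0, 0.642, 0.766, 0.0]
ft_force: [-0.5, -0.7, 0.1]
finger_gap: 59.4
finger_force: 0.0
```

```bash
python3 -m jog '[[0,0,0,0.01,0,0.02,0.68],[0,0,0,0.02,0,0.02,0.68],[0,0,0,0.02,0,0.02,0.68]]'
python3 -m jog '[[0,0,0,0.01,0,0,0.68],[0,0,0,0.02,0,0,0.68],[0,0,0,0.02,0,0,0.68]]'
python3 -m jog '[[0,0,0,0.01,0,0,0.68],[0,0,0,0.02,0,0,0.68],[0,0,0,0.02,0,0,0.68]]'
```

```text
t: 26.48
tcp_pos: [545.1, -33.8, 2.8]
orientation: [0.0, 0.643, 0.766, -0.0]
ft_force: [0.6, -0.5, -0.1]
finger_gap: 60.0
finger_force: 0.4
t: 26.73
tcp_pos: [544.9, -33.1, 2.8]
orientation: [0.001, 0.643, 0.766, -0.001]
ft_force: [1.4, -5.7, -0.2]
finger_gap: 59.5
finger_force: 3.0
t: 26.98
tcp_pos: [544.9, -33.0, 2.9]
orientation: [0.002, 0.644, 0.765, -0.002]
ft_force: [2.2, -10.9, 0.4]
finger_gap: 59.7
finger_force: 5.5
```

```bash
python3 -m jog '[[0,0,0,0.01,0,0,0.68],[0,0,0,0.03,0,0,0.68],[0,0,0,0.03,0,0,0.68]]'
python3 -m jog '[[0,0,0,-0.1,0,0,0.68],[0,0,0,-0.2,0,0,0.68],[0,0,0,-0.2,0,-0.3,0.68],[0,0,0,-0.2,0,-0.7,0.68],[0,0,0,-0.2,0,-1,0.68],[0,0,0,-0.2,0,-1,0.68],[0,0,0,-0.2,0,-1,0.68]]'
python3 - <<'E'
from h import *
brass(); im=r.get_image('scene'); save(im,'s7.png',(190,130,440,290),3.2)
w=r.get_image('wrist')
for i,n,ts in((im,'scene',('sealant','paste_tin','screwdriver','tape_roll')),(r.get_image('top'),'top',('sealant','paste_tin','tape_roll','screwdriver'))):
    for t in ts:
        for q in r.outline_of(i,t)[:2]:
            P,_=world(i,mask=q['mask']); print(n,t,round(q['score'],2),np.round(np.median(P,0)),np.round(np.percentile(P,98,0)[2]))
P,px=world(w,mask=np.ones((400,640),bool))
hsv=cv2.cvtColor(w['pixels'],cv2.COLOR_RGB2HSV)[px[:,1],px[:,0]]
J=(P[:,:2]-[549.05,48.65])@np.array([[.9857,.1685],[-.1685,.9857]]).T
box=(abs(J[:,0])<85)&(abs(J[:,1])<105)
b=box&(hsv[:,1]>110)&(hsv[:,0]>10)&(hsv[:,0]<35)&(abs(P[:,2]-44)<4)
g=box&(hsv[:,1]<70)&(abs(P[:,2]-50)<3.5)
for lo in range(-45,60,30):
    m=b&(abs(J[:,0]-lo)<4); k=g&(abs(J[:,0]-lo)<4)&(J[:,1]>70); print('x',lo,np.round(np.percentile(J[m,1],[.5,99.5]),1),np.round(np.percentile(J[k,1],[1]) if k.sum() else 0,1))
for lo in range(-40,80,30):
    m=b&(abs(J[:,1]-lo)<4); k=g&(abs(J[:,1]-lo)<4)&(J[:,0]>52); print('y',lo,np.round(np.percentile(J[m,0],[.5,99.5]),1),np.round(np.percentile(J[k,0],[1]) if k.sum() else 0,1))
E
```

```text
t: 27.23
tcp_pos: [544.8, -32.9, 2.9]
orientation: [0.003, 0.645, 0.764, -0.003]
ft_force: [2.9, -18.9, 1.7]
finger_gap: 59.4
finger_force: 9.5
t: 27.82
tcp_pos: [549.3, -48.6, 125.2]
orientation: [0.002, 0.643, 0.766, 0.001]
ft_force: [-0.1, -0.9, -0.7]
finger_gap: 59.8
finger_force: 0.0
wrist 21625 [558.   39.6] [110.3 115.8] 10.0 jig xy [  7.3 -10.4] goal 7,7, 9.7deg
top 1303 [551.   81.8] [109.3  99.9] 10.0 jig xy [ 7.5 32.4] goal 7,7, 9.7deg
scene sealant 0.93 [ 506. -179.   56.] 112.0
scene sealant 0.55 [ 436. -113.   37.] 74.0
scene paste_tin 0.92 [ 425. -253.   53.] 58.0
scene screwdriver 0.79 [ 410. -319.   17.] 41.0
scene tape_roll 0.89 [ 604. -215.   18.] 229.0
top paste_tin 0.81 [ 439. -276.   55.] 59.0
top tape_roll 0.98 [ 615. -224.   19.] 23.0
top screwdriver 0.89 [ 457. -320.   22.] 28.0
x -45 [-67.8  45.6] 0
x -15 [-67.9  45.6] 0
x 15 [-67.9  46. ] 0
x 45 [-67.5  46.3] 0
y -40 [-46.9  62.3] [62.6]
y -10 [-47.3  62.1] [62.2]
y 20 [-47.7  62. ] [62.4]
y 50 [-22.4  61.7] 0
```

View pics/s7.png

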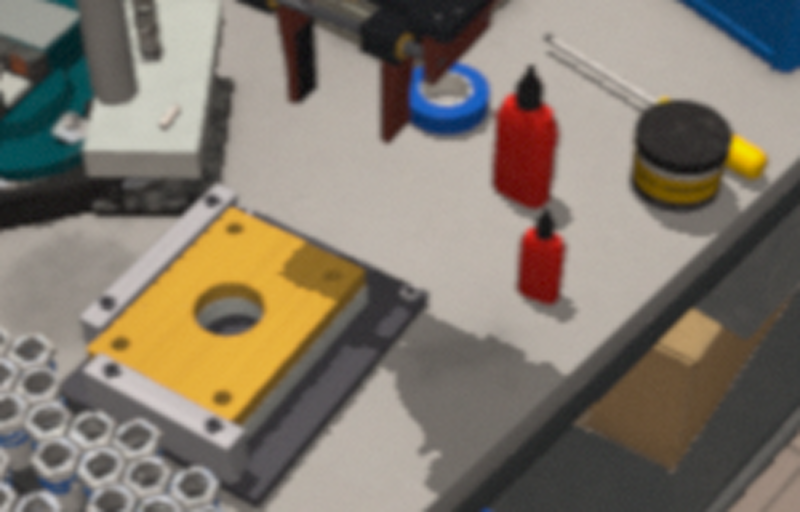

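The picture shows the plates stacked square against both rails (pile centre at (228,308)). The bottle stands upright at (525,150) and the bystanders have not moved. The robot is clear, so I'm handing in.

```bash
python3 -c "
from cell import r
print(r.sign_off())"
```

```text
the job is handed in; nothing more can be done
None
```

The job is handed in: the red bottle stands upright on the bench at about (512, -190) mm, clear of the jig, and the brass plate sits against both rails over the lower plate, to within about 1 mm in the images; the tin, tape roll and screwdriver were not touched.

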